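Press both clips of the snack box shut on the bar stand

TASK

Close the snack box: press it end-on against the rubber-covered bar of the steel stand so that the clip standing out at that end folds fully shut, holding it firmly against the bar for a moment without ramming it, then turn the box half round and press the clip of the other end shut the same way. Finally stand the box upright in the middle of the cork mat, its long sides along the mat's long edges, with its paper label facing the side where the mat's pointed nib is. Leave the other things on the counter where they are.

Things in the scene. Friction and masses are not known exactly. Their poses are not given: they have to be found in the camera images.
- snack_box: closed clip-lock box, 0.25 kg, body of grey plastic 60 mm (its x) by 92 mm (its y) by 56 mm high, with a fixed white lid 64x96 mm on it, top at z = 68 mm. Grip it across the 60 mm below the lid. Origin: centre of its underside, z up. The paper label is on the middle of its -x side; one clip hangs at each y end.
- label (a point): middle of the paper label (56x28 mm) on the box's long -x side, 30 mm in -x from the box's axis, 29 mm above its underside
- end_a (a point): middle of the box's +y end wall, 46 mm from its axis, 36 mm above its underside, behind clip_a
- end_b (a point): middle of the box's -y end wall, 46 mm from its axis, 36 mm above its underside, behind clip_b
- clip_a (a joint): angle (rad) of the stiff white clip at the box's +y end: a wing 46 mm wide, 34 long, 4 thick, hinged along x under the lid (58 mm above the underside, 48.5 mm from the axis). 0 = shut, flat on the end wall, outer face 50.5 mm from the box's axis; 0.5 to 0.8 at the start, standing outward. Stays where left; folding takes 4 to 8 N
- clip_b (a joint): the same for the like clip at the box's -y end
- stand: steel bracket bolted down, 100 mm wide, 79 high. Origin on the counter; its x is the pressing direction, z up. In front (-x) a level rubber-covered bar along y, 60 mm long, 14 mm thick, its axis 44 mm above the counter. Its face lies anywhere from x = -45 to -61 mm: screwed out differently each time, rigid and not reported, so feel for it. Base plate begins at x = -30 mm. Never press over 40 N
- mat: cork mat fixed on the counter, 90 mm (its x) by 130 mm (its y), 4 mm thick, with a flat pointed nib in the middle of its long -x edge. Origin: centre of its underside
- mug_espresso: bystander: small dark espresso mug, 63x88x51 mm; leave it alone
- creamer_pod_1: bystander: creamer pod, 37 mm across, 20 mm high, at the back; leave it alone
- creamer_pod_2: bystander: creamer pod, 37 mm across, 20 mm high, at the back, right of the other; leave it alone
- biscuit_sachet: bystander: flat wrapped biscuit, 81x51x11 mm; leave it alone
- timer: bystander: round wind-up timer, 60 mm across, 42 mm high; leave it alone

How it is judged:
By the outcome, as a careful person would: the job done as asked, in the order asked, and still so for the second after the job is handed in, with the robot touching nothing.
It also fails if it takes over 72 s, if anything falls off the work surface, if the arm or the gripper's body presses on something with over 40 N, if the wrist force passes 120 N, or if a joint passes its speed limit or range.

ROBOT

A 7-joint arm with a two-finger parallel gripper is mounted at the origin on a cart in front of the work surface, level with it; the furniture and walls round the work are solid. World frame = base frame: x ahead of the robot, y to its left, z up, the work surface at z = 0. Lengths are in mm, angles in rad, forces in N, time in s.
With the tool pointing down it reaches from about 400 to 925 mm from the base axis. Payload 5.6 kg.
Tool frame: the origin (TCP) lies at the centre of the arm's flange, where the gripper is bolted on; the fingertips stand 173 mm ahead of it and the grasp point (between the pads) lies 155 mm ahead of it; z points along the fingers, y is the line along which they close (so a half turn about z gives the same grasp; the last joint's range is limited). The gripper opens to 85 mm and grips with 20 to 120 N. Pads are 22 mm wide; open, the fingers measure 114 mm over their backs; the gripper's body (76 mm by 85 mm) begins 54 mm behind the grasp point. The pads swing forward as they close: fully open they stand 13 mm farther back than shut.
Start: joints at [1.115, 0.468, -0.012, 1.603, 0.006, 1.071, -0.056], TCP at [260.729, -595.417, 404.69] pointing down, gripper open.
Joint ranges: [-2.53, 2.53], [-0.31, 2.02], [-1.57, 1.55], [0.28, 2.44], [-1.29, 4.43], [0.15, 1.84], [-2.92, 2.92]. Speed limits (rad/s): [2.57, 2.57, 3.14, 3.14, 3.14, 3.14, 3.14].

INTERFACE

Orientations are given as a 3x3 rotation matrix whose columns are the frame's x, y, z axes.
In Python, from station import ctrl, eyes, look_for, trace, mark_of gives the robot as it stands.
- The arm moves only by the tool apply_moves, never from a script. Its argument "increments" is a list of rows, each a list of 2 entries, a list of its own where there are three numbers: the shift along the tool's x, y, z in mm, then the turn about the tool's z in rad. In form: [[[x, y, z], twist], ...]. A call has 1 to 8 rows; each row is the pose to reach, as a shift and turn from the pose commanded when the call began, along the tool's axes at that moment; what a row does not reach only later rows make up. A row lasts 1/8 s, in which the tool goes at most 62.5 mm and 10.7 degrees, less where a joint would pass 70% of its speed; a pose out of reach is approached as far as the arm can. A call with a gripper value outside its range is refused whole. "grip" is the finger opening in mm, from 0 to 85.4, set as the call begins (left out, the last holds). The fingers move at their own pace and stop on an object; the grip force is fixed at half the most. Time passes only in rows, so rows that repeat a pose let the fingers close. It gives the time, the measured TCP pose, the force, the opening and the grip force at its end, in the units of the state.
- ctrl.read_state(): the state, without advancing time (a new reading comes with each control period).
- eyes.get_image(name): name is "side" or "top"; returns (picture, depth): 480x640x3 uint8, red, green, blue; 480x640 float32, mm along the optical axis (not along the pixel's ray), 0 where there is no reading.
- eyes.get_calibration(name): a dict with "fx", "fy", "cx", "cy" (pixels), "D" ([k1, k2, p1, p2, k3] as OpenCV has them; the pictures are not rectified), "xyz" and "rotation" of the camera in the world. Camera axes: x right, y down, z forward; pixel columns grow to the right and rows downward; lengths in mm; the calibration is good to about 2 mm. A picture is of the moment at which its call begins. get_calibration takes no time and is no camera call.
- ctrl.finish_job(): hands the job in; it is judged then, once.
Trained networks look in the newest picture that a camera, given by its name, has taken for a name from the list of things; names that differ only in an ending like _2 or _b are one class to them, and where a whole thing is asked for, a point or a joint stands for the part that bears it (a point fixed in the world has none). Each returns a list of dicts, best first, with "confidence" (0 to 1); they miss things now and then, are a little off and sometimes report something else, mostly with a low value. They report only what shows in the picture. A call takes as long as a camera call.
- look_for(thing, camera): "rect" ([left, top, width, height] as shares, 0 to 1, of the picture: columns of its width, rows of its height, round what is visible of it).
- trace(thing, camera): "pixels" (480x640 bool, what is visible of it) and "rect" ([left, top, width, height] as shares, 0 to 1, of the picture: columns of its width, rows of its height, round what is visible of it).
- mark_of(thing, camera): "location" ([column, row] as shares, 0 to 1, of the picture: columns of its width, rows of its height: a listed point, or the origin of a listed thing).
The state is a dict: "time_s": time; "q": joint angles; "joint_vel": joint speeds; "tau": joint torques, N m; "ee_pos": TCP position; "tool_rot": TCP orientation; "contact_force": force on the tool from outside, world axes, zero at the start; "wrist_torque": the same for the moment, N m; "grip_width": opening from 0.0 (shut) to 1.0 (fully open); "finger_force": force on a finger pad.
Only numpy, scipy, OpenCV 4.12 (cv2) and the standard library are available. Lean on these libraries where they do the work, as an engineer would, in place of code of your own. Each camera call takes 0.05 s, during which the arm holds its last target. There are 200 camera calls.

## Working session

There is one attempt and no reset: what is moved stays moved. The work goes in short steps, Python scripts to look and compute and a tool call to move; the robot and the scene stay as the last step left them, time stands still between calls to the robot, and variables do not carry over. Pictures are saved under pics/ and viewed, at most 10 in all, crops included, and the job is handed in when it is done.

Besides the shell and the picture viewer there is one more tool, called as a command line: name --argument value ..., lists and objects as JSON in quotes. apply_moves: Moves the arm, as the interface text tells. Its arguments: {"type":"object","properties":{"increments":{"type":"array","items":{"type":"array"}},"grip":{"type":"number"}},"required":["increments"]}

```bash
mkdir -p pics; cat > h.py <<'E'
import numpy as np, cv2
from station import ctrl, eyes, look_for, trace, mark_of
def cal(n):
    c=eyes.get_calibration(n); K=np.array([[c['fx'],0,c['cx']],[0,c['fy'],c['cy']],[0,0,1.]])
    return K,np.array(c['D'],float),np.array(c['xyz'],float),np.array(c['rotation'],float)
def ray(n,uv):
    K,D,t,R=cal(n); p=cv2.undistortPoints(np.array(uv,float).reshape(-1,1,2),K,D)[:,0]
    return t,np.c_[p,np.ones(len(p))]@R.T
def onz(n,uv,z):
    t,d=ray(n,uv); return t+d*((z-t[2])/d[:,2])[:,None]
def cloud(n,depth,mask):
    v,u=np.nonzero(mask&(depth>0)); t,d=ray(n,np.c_[u,v]); return t+d*depth[v,u][:,None]
def save(n,name,crop=None):
    p,d=eyes.get_image(n); q=p[...,::-1]
    if crop: x0,y0,x1,y1,s=crop; q=cv2.resize(q[y0:y1,x0:x1],None,fx=s,fy=s)
    cv2.imwrite('pics/'+name,q); return p,d
E
python3 - <<'E'
from h import *
s=ctrl.read_state(); print(s['time_s'],s['ee_pos'],np.round(s['tool_rot'],3).tolist(),s['contact_force'])
P={}
for n in ('top','side'):
    p,d=save(n,n+'1.png'); print(n,[np.round(v,3).tolist() for v in cal(n)[2:]])
    for th in ('snack_box','stand','mat','label'):
        r=mark_of(th,n)[:2]; print(th,[(np.round(np.array(x['location'])*[640,480]).tolist(),round(x['confidence'],2)) for x in r])
    for th in ('snack_box','stand','mat','mug_espresso','timer','biscuit_sachet','creamer_pod_1'):
        r=trace(th,n)
        for x in r[:2]:
            if x['confidence']<.3: continue
            c=cloud(n,d,x['pixels']); 
            print(' ',th,round(x['confidence'],2),len(c),np.percentile(c,[2,50,98],axis=0).round().tolist() if len(c) else '')
        if r: np.save(f'{n}_{th}.npy',r[0]['pixels'])
    np.save(n+'_d.npy',d)
E
```

```text
0.0 [ 260.6022418  -595.19062927  403.71753671] [[0.916, 0.401, -0.001], [0.401, -0.916, 0.002], [-0.0, -0.002, -1.0]] [ 0.7629254  -0.25005834  0.34471416]
top [[421.494, -71.724, 999.83], [[0.026, -0.995, 0.098], [-1.0, -0.025, 0.01], [-0.008, -0.099, -0.995]]]
snack_box [([291.0, 262.0], 0.58)]
stand [([326.0, 196.0], 0.59), ([354.0, 193.0], 0.23)]
mat [([395.0, 247.0], 0.8)]
label []
  snack_box 0.74 1942 [[433.0, -62.0, 35.0], [465.0, -1.0, 66.0], [498.0, 62.0, 71.0]]
  stand 0.89 2315 [[427.0, 180.0, 3.0], [470.0, 243.0, 10.0], [518.0, 272.0, 79.0]]
  mat 0.82 2800 [[450.0, -279.0, 0.0], [503.0, -217.0, 4.0], [548.0, -155.0, 8.0]]
  mat 0.7 2022 [[431.0, -64.0, 34.0], [465.0, -1.0, 66.0], [498.0, 62.0, 71.0]]
  mug_espresso 0.97 789 [[568.0, -35.0, 12.0], [603.0, -4.0, 21.0], [624.0, 37.0, 52.0]]
  timer 0.9 719 [[472.0, -441.0, 10.0], [498.0, -411.0, 29.0], [524.0, -388.0, 43.0]]
  timer 0.64 148 [[430.0, 49.0, 28.0], [451.0, 59.0, 43.0], [472.0, 69.0, 57.0]]
  biscuit_sachet 0.91 868 [[574.0, -415.0, 1.0], [610.0, -382.0, 7.0], [650.0, -349.0, 12.0]]
  creamer_pod_1 0.72 215 
[... 555 characters left out ...]
and 0.61 1497 [[428.0, 175.0, -0.0], [477.0, 257.0, 36.0], [524.0, 276.0, 77.0]]
  mat 0.61 2564 [[450.0, -283.0, 0.0], [504.0, -224.0, 3.0], [550.0, -158.0, 6.0]]
  mug_espresso 0.63 730 [[570.0, -40.0, 0.0], [598.0, 2.0, 35.0], [625.0, 38.0, 52.0]]
  timer 0.61 1115 [[474.0, -448.0, 6.0], [500.0, -429.0, 28.0], [527.0, -395.0, 42.0]]
  timer 0.52 1477 [[432.0, -68.0, 5.0], [468.0, -33.0, 64.0], [502.0, 41.0, 69.0]]
  biscuit_sachet 0.85 822 [[528.0, -635.0, 1.0], [606.0, -389.0, 7.0], [636.0, -349.0, 390.0]]
  creamer_pod_1 0.59 193 [[600.0, -95.0, 1.0], [616.0, -81.0, 19.0], [632.0, -62.0, 22.0]]
  creamer_pod_1 0.52 208 [[596.0, -150.0, 2.0], [611.0, -136.0, 19.0], [626.0, -115.0, 22.0]]
```

View pics/top1.png

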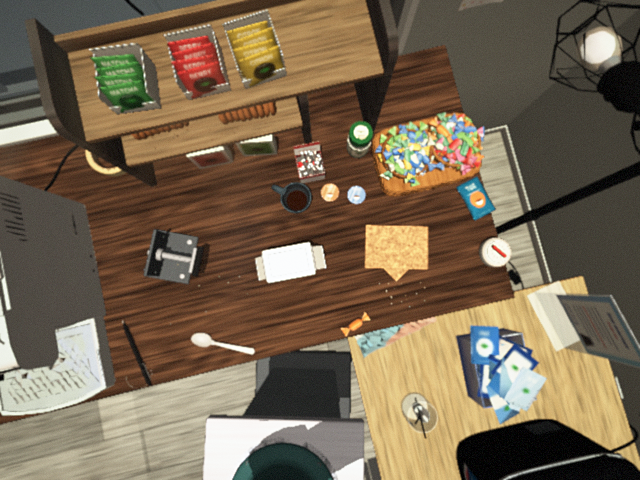

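View pics/side1.png

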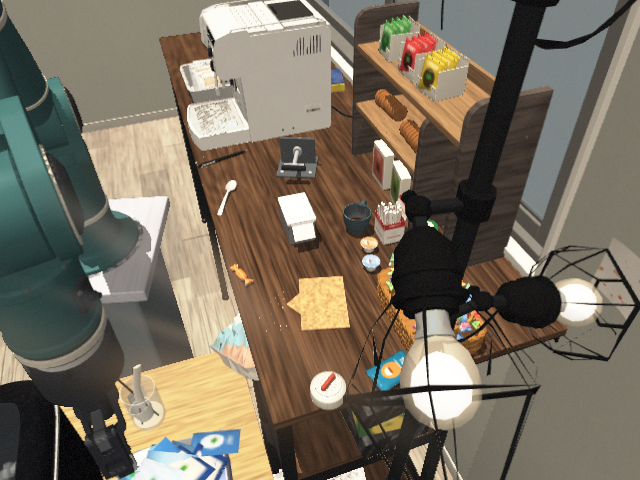

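```bash
python3 - <<'E'
from h import *
d=np.load('top_d.npy')
def rect(P): 
    (c,s,a)=cv2.minAreaRect(P[:,:2].astype(np.float32)); return np.round(c,1),np.round(s,1),round(a,2)
c=cloud('top',d,np.load('top_snack_box.npy')); t=c[(c[:,2]>60)]; print('lid',len(t),rect(t),np.median(t,0).round(1),cv2.boxPoints(cv2.minAreaRect(t[:,:2].astype(np.float32))).round().tolist())
m=np.load('top_mat.npy').astype(np.uint8); m=cv2.morphologyEx(m,cv2.MORPH_OPEN,np.ones((15,15)))
cn=max(cv2.findContours(m,0,2)[0],key=cv2.contourArea)[:,0]
w=onz('top',cn,4); print('mat',rect(w))
c=cloud('top',d,np.load('top_stand.npy')); 
hi=c[c[:,2]>70]; print('stand hi',rect(hi)); 
md=c[(c[:,2]>40)&(c[:,2]<58)]; print('bar',len(md),rect(md),md.min(0),md.max(0)); lo=c[c[:,2]<12]; print('plate',rect(lo))
d2=np.load('side_d.npy');c=cloud('side',d2,np.load('side_mat.npy'));c=c[c[:,2]<8];print('matside',rect(c))
E
```

```text
lid 1577 (array([464.8,   1.2]), array([ 63.4, 101.4]), 11.89) [464.6   0.7  67. ] [[423.0, 44.0], [444.0, -55.0], [506.0, -42.0], [485.0, 57.0]]
mat (array([ 500.9, -217.1]), array([ 98.1, 128.9]), 0.24)
stand hi (array([477., 266.]), array([ 7. , 86.4]), 81.03)
bar 647 (array([477.4, 228.3]), array([ 87.3, 107.8]), 1.38) [432.65746214 174.560096    40.02677418] [520.26460023 282.39935554  57.96354702]
plate (array([473.7, 248.7]), array([95.4, 97.7]), 80.15)
matside (array([ 495.1, -218.9]), array([114. , 135.1]), 0.37)
```

The top view shows the box at (291,262), the stand at (172,257) with its bar facing the box, and the mat at (397,245) with its nib pointing down, which is world −x. I'll look closer at the box label and the stand.

```bash
python3 - <<'E'
from h import *
a=cv2.imread('pics/top1.png'); b=cv2.imread('pics/side1.png')
x=cv2.resize(a[220:300,130:340],(790,300),interpolation=cv2.INTER_CUBIC)
y=cv2.resize(b[120:260,260:340],None,fx=2.1,fy=2.1)
y=cv2.resize(b[130:190,260:340],(390,290),interpolation=cv2.INTER_CUBIC); z=cv2.resize(b[185:250,265:345],(390,290),interpolation=cv2.INTER_CUBIC)
o=np.zeros((595,790,3),np.uint8);o[:300]=x;o[302:592,:390]=y;o[302:592,400:790]=z
cv2.imwrite('pics/crop1.png',o)
print(onz('side',[[313,217]],29),onz('top',[[326,196],[291,262],[395,247]],0))
E
```

```text
[[502.79238888   4.18414288  29.        ]] [[ 609.07534027  -68.82351924    0.        ]
 [ 467.50544281    0.8017365     0.        ]
 [ 504.46868358 -215.78387268    0.        ]]
```

View pics/crop1.png

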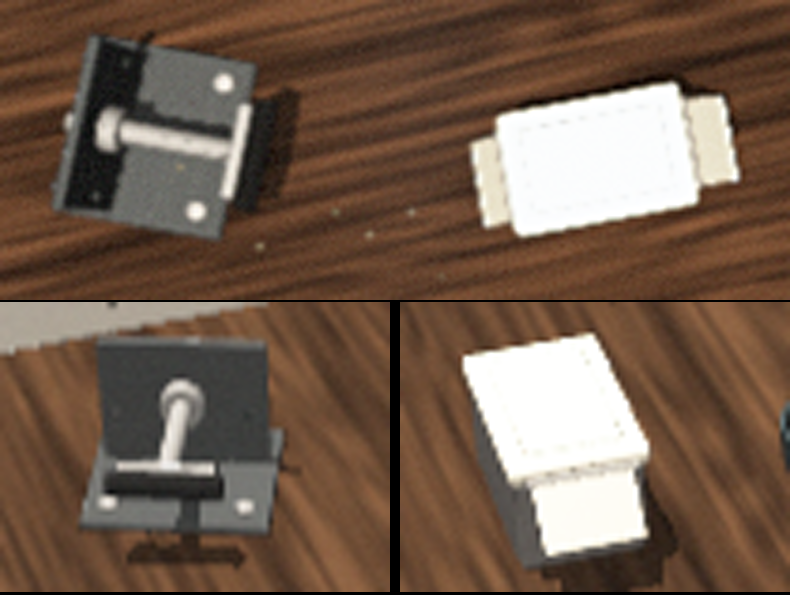

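```bash
cat >> h.py <<'E'
def go(x,y,z,yaw):
    s=ctrl.read_state(); R=np.array(s['tool_rot']); d=R.T@(np.array([x,y,z])-s['ee_pos'])
    cy=np.degrees(np.arctan2(R[1,0],R[0,0])); tw=-((yaw-cy+180)%360-180)
    print('t',round(s['time_s'],2),'pos',np.round(s['ee_pos'],1),'yaw',round(cy,2),'F',np.round(s['contact_force'],1),'q7',round(s['q'][6],2),'w',round(s['grip_width'],3),'=> shift',d.round(1),'twist',np.radians(tw).round(3))
E
python3 - <<'E'
from h import *
d=np.load('top_d.npy')
m=np.zeros((480,640),bool); m[225:290,135:215]=1
c=cloud('top',d,m)
b=c[(c[:,2]>38)&(c[:,2]<60)&(c[:,1]<225)&(c[:,1]>160)]
for lo in range(160,230,6):
    q=b[(b[:,1]>=lo)&(b[:,1]<lo+6)]
    if len(q): print(lo,len(q),q.min(0).round(),q.max(0).round())
pl=c[(c[:,2]<12)&(c[:,2]>3)]; print('plate',cv2.minAreaRect(pl[:,:2].astype(np.float32)))
# edges by crop pixels: plate front corners (255,65),(220,238); back top (95,37),(55,208); rod ends
f=lambda p:np.array(p)/[3.762,3.75]+[130,220]
print('front plate',onz('top',[f((256,65)),f((220,238))],6).round(1).tolist())
print('back top',onz('top',[f((93,37)),f((54,208))],79).round(1).tolist())
print('bar ends',onz('top',[f((244,103)),f((229,198))],51).round(1).tolist(),'rubber',onz('top',[f((274,100)),f((245,210))],44).round(1).tolist())
print('lid',onz('top',[f((678,82)),f((498,115)),f((522,237)),f((699,202))],68).round(1).tolist())
go(465,0.7,300,102)
E
```

```text
172 41 [455. 173.  44.] [493. 178.  54.]
178 96 [435. 178.  42.] [493. 184.  54.]
184 78 [435. 184.  44.] [488. 190.  53.]
190 67 [437. 190.  44.] [488. 196.  54.]
196 35 [440. 196.  44.] [470. 202.  53.]
202 16 [460. 202.  44.] [472. 208.  52.]
208 18 [462. 208.  45.] [472. 214.  51.]
214 19 [462. 214.  41.] [474. 220.  53.]
220 16 [464. 220.  45.] [476. 224.  52.]
plate ((473.0311279296875, 243.36386108398438), (134.7703094482422, 165.27342224121094), 2.566714286804199)
front plate [[513.8, 195.8, 6.0], [417.7, 210.4, 6.0]]
back top [[519.4, 260.2, 79.0], [431.2, 274.5, 79.0]]
bar ends [[489.3, 188.9, 51.0], [438.9, 194.1, 51.0]] rubber [[491.8, 175.0, 44.0], [432.9, 187.3, 44.0]]
lid [[504.7, -40.5, 68.0], [485.1, 52.5, 68.0], [422.2, 37.6, 68.0], [442.6, -53.1, 68.0]]
t 1.2 pos [ 260.8 -595.4  404.7] yaw 23.65 F [-0.5  0.6  0.3] q7 -0.06 w 0.996 => shift [ 426.2 -464.1  104.7] twist -1.367
```

apply_moves --increments '[[[53,-58,13],-0.17],[[106,-116,26],-0.34],[[159,-174,39],-0.51],[[212,-232,52],-0.68],[[265,-290,65],-0.85],[[318,-348,78],-1.02],[[372,-406,91],-1.2],[[426,-464,104],-1.37]]' --grip 85

```text
time_s: 2.2
ee_pos: [420.5, -126.9, 323.4]
tool_rot: [[-0.215, 0.977, 0.001], [0.977, 0.215, -0.001], [-0.001, 0.001, -1.0]]
contact_force: [1.0, -0.3, -0.1]
grip_width: 0.994
finger_force: 0.0
```

apply_moves --increments '[[[40,24,8],0],[[80,48,15],0],[[115,70,23],0],[[115,70,50],0],[[115,70,50],0]]'

```text
time_s: 2.82
ee_pos: [463.7, -1.1, 272.0]
tool_rot: [[-0.211, 0.977, -0.004], [0.977, 0.211, 0.0], [0.001, -0.004, -1.0]]
contact_force: [-1.0, 0.0, 0.5]
grip_width: 0.998
finger_force: 0.0
```

```bash
python3 -c "
from h import *
go(464,0,185,102.3)"
```

```text
t 2.83 pos [463.7  -1.1 272. ] yaw 102.21 F [-1.   0.   0.5] q7 -0.14 w 0.998 => shift [ 0.9  0.8 87. ] twist -0.002
```

apply_moves --increments '[[[1,0,40],0],[[1,0,75],0],[[1,0,87],0],[[1,0,87],0]]'

```text
time_s: 3.32
ee_pos: [464.3, -0.7, 186.4]
tool_rot: [[-0.21, 0.978, -0.0], [0.978, 0.21, -0.0], [-0.0, -0.0, -1.0]]
contact_force: [-0.6, -0.1, 0.1]
grip_width: 0.995
finger_force: 0.0
```

apply_moves --increments '[[[0,0,0],0],[[0,0,0],0],[[0,0,0],0],[[0,0,0],0],[[0,0,0],0],[[0,0,0],0]]' --grip 50

```text
time_s: 4.08
ee_pos: [464.6, -0.5, 188.0]
tool_rot: [[-0.21, 0.978, 0.002], [0.978, 0.21, -0.001], [-0.001, 0.002, -1.0]]
contact_force: [-2.3, 0.5, 8.7]
grip_width: 0.723
finger_force: 50.2
```

apply_moves --increments '[[[0,0,-15],0],[[0,0,-30],0],[[25,-1,-30],0.12],[[50,-3,-30],0.24],[[74,-4,-30],0.366],[[74,-4,-30],0.366],[[74,-4,-30],0.366]]'

```text
time_s: 4.95
ee_pos: [444.9, 70.5, 216.7]
tool_rot: [[0.152, 0.988, 0.001], [0.988, -0.152, -0.0], [-0.0, 0.001, -1.0]]
contact_force: [-0.6, -0.4, -3.1]
grip_width: 0.72
finger_force: 58.8
```

```bash
python3 - <<'E'
from h import *
go(445,71.3,193,81.1)
p,d=save('side','side2.png',(200,100,400,250,4))
p,d2=eyes.get_image('top'); c=cloud('top',d2,np.ones((480,640),bool))
q=c[(np.hypot(c[:,0]-445,c[:,1]-71)<95)]
for n,d in(('side',d),):
    c=cloud(n,d,np.ones((480,640),bool)); q=c[(np.hypot(c[:,0]-445,c[:,1]-71)<85)]
    l=q[(q[:,2]>85)&(q[:,2]<105)]; print(len(l),np.percentile(l,[1,50,99],axis=0).round().tolist())
E
```

```text
t 4.95 pos [444.9  70.5 216.7] yaw 81.23 F [-0.6 -0.4 -3.1] q7 -0.68 w 0.72 => shift [ 0.8 -0.1 23.7] twist 0.002
804 [[389.0, 17.0, 85.0], [444.0, 54.0, 95.0], [503.0, 91.0, 105.0]]
```

View pics/side2.png

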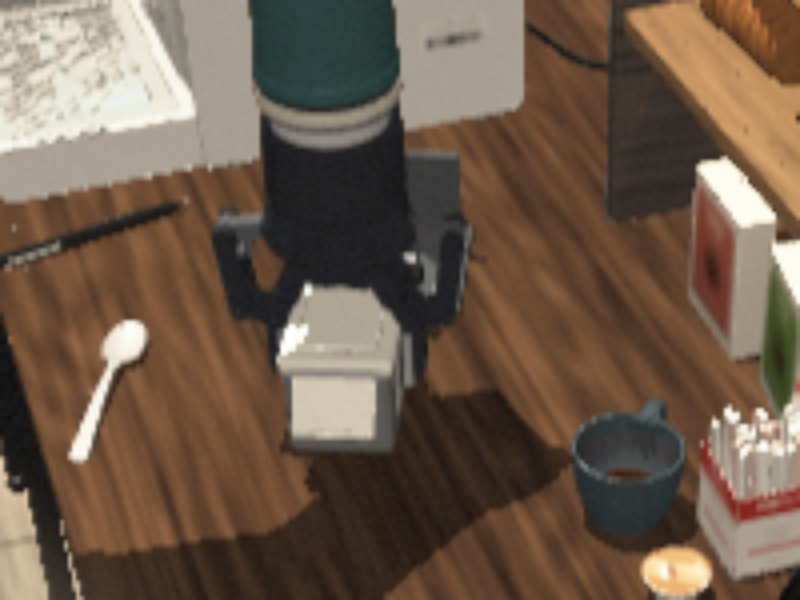

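The held box shows its −y end clip at (335,405). A strip of the pale label shows on the right-hand (+x) side at (407,360), so the label does face world +x now.

apply_moves --increments '[[[1,0,12],0],[[10,0,24],0],[[20,0,24],0],[[20,0,24],0]]'

```text
time_s: 5.55
ee_pos: [447.8, 92.3, 191.9]
tool_rot: [[0.151, 0.989, -0.0], [0.989, -0.151, 0.001], [0.001, -0.0, -1.0]]
contact_force: [0.1, 0.1, -2.5]
grip_width: 0.718
finger_force: 58.8
```

```bash
python3 -c "
from h import *
print(np.round(ctrl.read_state()['q'],2))
go(462-.155*55,180-.988*55,193,81.1)"
```

```text
[-0.02  0.54 -0.31  2.17  0.35  0.47 -0.75]
t 5.55 pos [447.8  92.3 191.9] yaw 81.32 F [ 0.1  0.1 -2.5] q7 -0.75 w 0.718 => shift [33.9  0.6 -1.1] twist 0.004
```

apply_moves --increments '[[[4,0,0],0],[[8,0,0],0],[[12,0,0],0],[[16,0,0],0],[[20,0,0],0],[[24,0,0],0]]'

```text
time_s: 6.3
ee_pos: [451.3, 114.4, 192.1]
tool_rot: [[0.154, 0.988, -0.001], [0.988, -0.154, -0.001], [-0.001, -0.001, -1.0]]
contact_force: [0.9, -4.7, -1.8]
grip_width: 0.721
finger_force: 58.8
```

apply_moves --increments '[[[2,0,0],0],[[4,0,0],0],[[6,0,0],0],[[6,0,0],0]]'

```text
time_s: 6.8
ee_pos: [452.0, 119.3, 191.8]
tool_rot: [[0.155, 0.988, -0.002], [0.988, -0.155, -0.002], [-0.003, -0.001, -1.0]]
contact_force: [-0.7, -4.4, -2.0]
grip_width: 0.722
finger_force: 58.7
```

apply_moves --increments '[[[1.5,0,0],0],[[3,0,0],0],[[4.5,0,0],0],[[6,0,0],0]]'

```text
time_s: 7.3
ee_pos: [452.9, 124.9, 192.0]
tool_rot: [[0.155, 0.988, -0.002], [0.988, -0.155, -0.003], [-0.003, -0.001, -1.0]]
contact_force: [-2.2, -5.9, 1.6]
grip_width: 0.717
finger_force: 58.3
```

apply_moves --increments '[[[1.5,0,0],0],[[3,0,0],0],[[3,0,0],0]]'

```text
time_s: 7.68
ee_pos: [453.2, 126.4, 191.9]
tool_rot: [[0.156, 0.988, -0.003], [0.988, -0.156, -0.005], [-0.006, -0.003, -1.0]]
contact_force: [-2.1, -10.9, 3.3]
grip_width: 0.724
finger_force: 57.1
```

apply_moves --increments '[[[1,0,0],0],[[2,0,0],0],[[2,0,0],0]]'

```text
time_s: 8.05
ee_pos: [453.4, 126.9, 191.8]
tool_rot: [[0.158, 0.987, -0.005], [0.987, -0.158, -0.008], [-0.009, -0.003, -1.0]]
contact_force: [-2.3, -15.1, 5.5]
grip_width: 0.722
finger_force: 56.6
```

apply_moves --increments '[[[1,0,0],0],[[2,0,0],0],[[2,0,0],0]]'

```text
time_s: 8.43
ee_pos: [453.5, 127.4, 191.7]
tool_rot: [[0.159, 0.987, -0.006], [0.987, -0.159, -0.011], [-0.012, -0.005, -1.0]]
contact_force: [-3.3, -21.0, 6.8]
grip_width: 0.724
finger_force: 56.2
```

apply_moves --increments '[[[1,0,0],0],[[1.5,0,0],0],[[1.5,0,0],0],[[1.5,0,0],0],[[1.5,0,0],0],[[1.5,0,0],0],[[1.5,0,0],0],[[1.5,0,0],0]]'

```text
time_s: 9.43
ee_pos: [453.6, 127.8, 191.5]
tool_rot: [[0.16, 0.987, -0.007], [0.987, -0.16, -0.013], [-0.014, -0.005, -1.0]]
contact_force: [-3.7, -24.2, 8.5]
grip_width: 0.722
finger_force: 55.8
```

apply_moves --increments '[[[-4,0,0],0],[[-10,0,0],0],[[-30,0,0],0],[[-70,0,0],0],[[-100,0,-20],0],[[-110,0,-30],-0.18],[[-110,0,-30],-0.36],[[-110,0,-30],-0.54]]'

```text
time_s: 10.42
ee_pos: [438.0, 26.5, 222.6]
tool_rot: [[-0.382, 0.924, 0.002], [0.924, 0.382, 0.001], [0.0, 0.002, -1.0]]
contact_force: [0.4, -0.2, -2.1]
grip_width: 0.72
finger_force: 58.4
```

apply_moves --increments '[[[0,0,0],-0.18],[[0,0,0],-0.36],[[0,0,0],-0.54],[[0,0,0],-0.72],[[0,0,0],-0.9],[[0,0,0],-1.08],[[0,0,0],-1.26],[[0,0,0],-1.44]]'

```text
time_s: 11.42
ee_pos: [438.0, 26.7, 222.4]
tool_rot: [[-0.966, -0.259, 0.001], [-0.259, 0.966, 0.001], [-0.001, 0.001, -1.0]]
contact_force: [0.1, -0.8, -2.6]
grip_width: 0.723
finger_force: 58.4
```

```bash
python3 - <<'E'
from h import *
print(np.round(ctrl.read_state()['q'],2))
go(445,71.3,193,261.1)
save('side','side3.png',(220,110,380,230,5))
E
```

```text
[ 0.56  0.6  -0.83  2.18  0.74  0.66  1.03]
t 11.43 pos [438.   26.7 222.4] yaw -165.02 F [ 0.1 -0.8 -2.6] q7 1.03 w 0.723 => shift [-18.3  41.3  29.5] twist -1.154
```

View pics/side3.png

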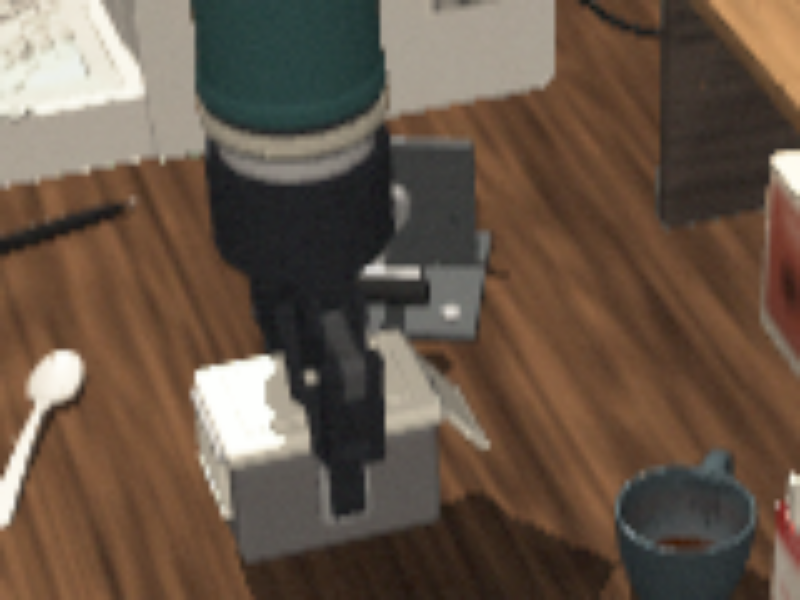

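The first clip (left end, around (215,480)) lies flat and shut, and the other still stands out at (455,400). I'll finish the half turn.

apply_moves --increments '[[[0,0,0],-0.18],[[0,0,0],-0.36],[[0,0,0],-0.54],[[0,0,0],-0.72],[[-4,10,0],-0.9],[[-9,20,7],-1.08],[[-18,41,18],-1.154],[[-18,41,29],-1.154]]'

```text
time_s: 12.48
ee_pos: [445.1, 72.0, 193.1]
tool_rot: [[-0.161, -0.987, 0.001], [-0.987, 0.161, 0.002], [-0.002, -0.001, -1.0]]
contact_force: [-0.2, -1.2, -2.1]
grip_width: 0.72
finger_force: 58.4
```

```bash
python3 - <<'E'
from h import *
print(np.round(ctrl.read_state()['q'],2))
go(462-.155*88,180-.988*88,192,261.1)
E
```

```text
[ 0.57  0.8  -1.    2.16  1.02  0.78  1.86]
t 12.47 pos [445.1  72.  193.1] yaw -99.26 F [-0.2 -1.2 -2.1] q7 1.86 w 0.72 => shift [-21.3   0.1   1.1] twist -0.006
```

apply_moves --increments '[[[-10,0,1],-0.005],[[-18,0,1],-0.005],[[-22,0,1],-0.005],[[-26,0,1],-0.005],[[-30,0,1],-0.005],[[-34,0,1],-0.005],[[-38,0,1],-0.005],[[-42,0,1],-0.005]]'

```text
time_s: 13.48
ee_pos: [451.4, 111.4, 191.9]
tool_rot: [[-0.156, -0.988, -0.001], [-0.988, 0.156, -0.002], [0.002, 0.0, -1.0]]
contact_force: [-0.8, -4.2, -2.9]
grip_width: 0.722
finger_force: 58.5
```

apply_moves --increments '[[[-2,0,0],0],[[-4,0,0],0],[[-6,0,0],0],[[-6,0,0],0]]'

```text
time_s: 13.98
ee_pos: [452.3, 117.0, 191.9]
tool_rot: [[-0.157, -0.988, -0.001], [-0.988, 0.157, -0.002], [0.002, 0.001, -1.0]]
contact_force: [-0.1, -4.6, -2.0]
grip_width: 0.72
finger_force: 58.4
```

apply_moves --increments '[[[-1.5,0,0],0],[[-3,0,0],0],[[-4.5,0,0],0],[[-6,0,0],0]]'

```text
time_s: 14.48
ee_pos: [453.3, 122.8, 192.0]
tool_rot: [[-0.157, -0.988, -0.001], [-0.988, 0.157, -0.002], [0.002, 0.0, -1.0]]
contact_force: [-1.1, -5.9, -0.0]
grip_width: 0.722
finger_force: 58.0
```

apply_moves --increments '[[[-1.5,0,0],0],[[-3,0,0],0],[[-3,0,0],0]]'

```text
time_s: 14.85
ee_pos: [453.8, 125.7, 192.1]
tool_rot: [[-0.157, -0.988, -0.001], [-0.988, 0.157, -0.003], [0.003, 0.0, -1.0]]
contact_force: [-1.2, -7.1, 1.1]
grip_width: 0.723
finger_force: 57.7
```

apply_moves --increments '[[[-1,0,0],0],[[-2,0,0],0],[[-3,0,0],0],[[-3,0,0],0]]'

```text
time_s: 15.35
ee_pos: [454.0, 126.7, 191.7]
tool_rot: [[-0.158, -0.987, -0.002], [-0.987, 0.158, -0.009], [0.009, 0.001, -1.0]]
contact_force: [-2.2, -13.5, 4.9]
grip_width: 0.724
finger_force: 56.5
```

apply_moves --increments '[[[-1,0,0],0],[[-2,0,0],0],[[-2,0,0],0]]'

```text
time_s: 15.72
ee_pos: [454.1, 127.3, 191.4]
tool_rot: [[-0.16, -0.987, -0.004], [-0.987, 0.16, -0.012], [0.013, 0.002, -1.0]]
contact_force: [-4.6, -19.2, 7.0]
grip_width: 0.721
finger_force: 55.6
```

apply_moves --increments '[[[-1,0,0],0],[[-2.2,0,0],0],[[-2.2,0,0],0],[[-2.2,0,0],0],[[-2.2,0,0],0],[[-2.2,0,0],0],[[-2.2,0,0],0],[[-2.2,0,0],0]]'

```text
time_s: 16.73
ee_pos: [454.2, 128.0, 191.1]
tool_rot: [[-0.161, -0.987, -0.005], [-0.987, 0.161, -0.017], [0.017, 0.002, -1.0]]
contact_force: [-5.3, -24.1, 9.2]
grip_width: 0.717
finger_force: 55.0
```

apply_moves --increments '[[[4,0,0],0],[[10,0,0],0],[[30,0,0],0],[[70,0,-10],0],[[110,0,-30],0],[[150,0,-40],0.17],[[180,0,-40],0.34],[[180,0,-40],0.5]]'

```text
time_s: 17.73
ee_pos: [426.9, -45.8, 232.3]
tool_rot: [[-0.618, -0.786, 0.001], [-0.786, 0.618, 0.001], [-0.002, -0.001, -1.0]]
contact_force: [-0.5, 0.7, -3.1]
grip_width: 0.72
finger_force: 59.1
```

```bash
python3 - <<'E'
from h import *
print(np.round(ctrl.read_state()['q'],2))
go(504,-217,240,270)
save('side','side4.png',(220,110,380,230,5))
save('top','top4.png',(180,180,420,320,3.3))
for n in('top','side'):
    r=mark_of('label',n); print(n,[(np.round(np.array(x['location'])*[640,480]).tolist(),round(x['confidence'],2)) for x in r[:2]])
E
```

```text
[ 0.85  0.65 -1.    2.2   0.85  0.75  1.75]
t 17.73 pos [426.9 -45.8 232.3] yaw -128.16 F [-0.5  0.7 -3.1] q7 1.75 w 0.72 => shift [  87.  -166.3   -7.7] twist -0.666
top []
side [([270.0, 212.0], 0.77)]
```

View pics/side4.png

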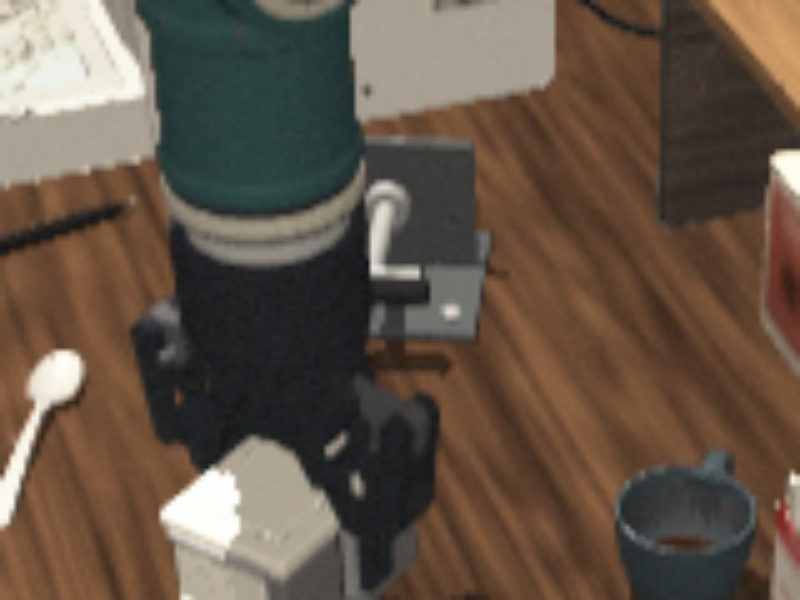

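Both clips look shut, and the label is on the camera-left side, as expected. I'll try going straight to the mat while watching joint 7.

apply_moves --increments '[[[20,-38,-8],-0.15],[[40,-76,-8],-0.3],[[60,-115,-8],-0.45],[[75,-143,-8],-0.55],[[75,-143,-8],-0.55]]'

```text
time_s: 18.55
ee_pos: [495.3, -192.8, 239.6]
tool_rot: [[-0.108, -0.994, 0.001], [-0.994, 0.108, 0.001], [-0.002, -0.001, -1.0]]
contact_force: [-1.1, 0.6, -2.7]
grip_width: 0.722
finger_force: 58.7
```

```bash
python3 - <<'E'
from h import *
print(np.round(ctrl.read_state()['q'],2))
go(504.5,-217,240,270)
m=np.load('top_mat.npy').astype(np.uint8)
m=cv2.morphologyEx(m,cv2.MORPH_OPEN,np.ones((5,5)))
cn=max(cv2.findContours(m,0,1)[0],key=cv2.contourArea)[:,0]
w=onz('top',cn,4)
t=w[(w[:,0]>540)&(abs(w[:,1]+217)<50)]; b=w[(w[:,0]<470)&(abs(w[:,1]+217)<55)&(abs(w[:,1]+217)>28)]
l=w[(w[:,1]>-165)&(abs(w[:,0]-504)<35)]; r=w[(w[:,1]<-270)&(abs(w[:,0]-504)<35)]
for k,q,a in(('far',t,0),('near',b,0),('left',l,1),('right',r,1)): 
    f=np.polyfit(q[:,1-a]-(-217 if a==0 else 504),q[:,a],1); print(k,len(q),f.round(4))
E
```

```text
[ 1.1   0.84 -1.08  1.96  0.93  0.96  2.58]
t 18.55 pos [ 495.3 -192.8  239.6] yaw -96.19 F [-1.1  0.6 -2.7] q7 2.58 w 0.722 => shift [ 23.1 -11.8  -0.5] twist -0.108
far 48 [3.0000e-04 5.4885e+02]
near 26 [-2.300000e-03  4.615534e+02]
left 34 [-1.490000e-02 -1.533153e+02]
right 33 [-2.910000e-02 -2.810048e+02]
```

apply_moves --increments '[[[12,-6,0],-0.06],[[23,-13,0],-0.108],[[23,-13,15],-0.108],[[23,-13,30],-0.108],[[23,-13,40],-0.108],[[23,-13,40],-0.108]]'

```text
time_s: 19.3
ee_pos: [504.4, -214.4, 199.0]
tool_rot: [[0.002, -1.0, -0.002], [-1.0, -0.002, 0.001], [-0.001, 0.002, -1.0]]
contact_force: [0.5, 0.5, -2.6]
grip_width: 0.722
finger_force: 58.7
```

```bash
python3 - <<'E'
from h import *
print(np.round(ctrl.read_state()['q'],2))
go(505,-217,192,270)
p,d=save('top','top5.png',(330,180,450,300,4.9))
ps,ds=save('side','side5.png',(260,220,400,340,5))
E
```

```text
[ 1.09  0.92 -1.03  1.93  1.01  0.94  2.68]
t 19.3 pos [ 504.4 -214.4  199. ] yaw -89.87 F [ 0.5  0.5 -2.6] q7 2.68 w 0.722 => shift [ 2.7 -0.6  7. ] twist 0.002
```

View pics/side5.png

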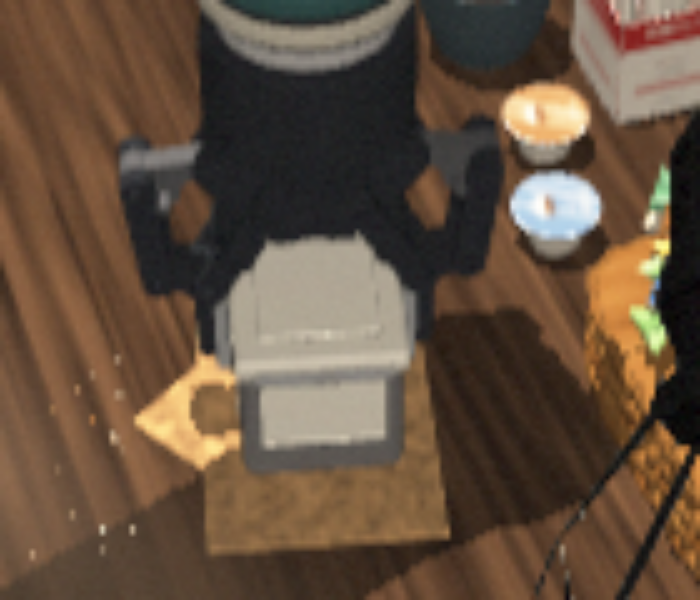

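The box is above the mat with its near clip flat and the nib on the left. I'll lower it slowly.

apply_moves --increments '[[[2.5,0,2],0],[[2.5,0,4],0],[[2.5,0,5.5],0],[[2.5,0,5.5],0]]'

```text
time_s: 19.9
ee_pos: [504.8, -217.6, 194.6]
tool_rot: [[0.001, -1.0, -0.0], [-1.0, -0.001, -0.0], [0.0, 0.0, -1.0]]
contact_force: [-0.3, -0.1, -2.7]
grip_width: 0.726
finger_force: 58.7
```

apply_moves --increments '[[[0,0,1],0],[[0,0,2],0],[[0,0,2],0]]'

```text
time_s: 20.27
ee_pos: [504.8, -217.5, 192.6]
tool_rot: [[0.001, -1.0, -0.0], [-1.0, -0.001, 0.0], [-0.0, 0.0, -1.0]]
contact_force: [-1.1, 1.0, -2.9]
grip_width: 0.723
finger_force: 58.7
```

apply_moves --increments '[[[0,0,1],0],[[0,0,2],0],[[0,0,2],0]]'

```text
time_s: 20.65
ee_pos: [505.0, -217.2, 192.1]
tool_rot: [[0.002, -1.0, -0.0], [-1.0, -0.002, -0.001], [0.001, 0.0, -1.0]]
contact_force: [-4.3, 0.1, 11.3]
grip_width: 0.722
finger_force: 55.6
```

apply_moves --increments '[[[0,0,1],0],[[0,0,1.5],0],[[0,0,1.5],0]]'

```text
time_s: 21.02
ee_pos: [505.1, -217.0, 192.0]
tool_rot: [[0.002, -1.0, -0.0], [-1.0, -0.002, -0.003], [0.003, 0.0, -1.0]]
contact_force: [-8.6, 0.0, 23.8]
grip_width: 0.725
finger_force: 53.7
```

apply_moves --increments '[[[0,0,-1.5],0],[[0,0,-2.5],0],[[0,0,-2.5],0]]'

```text
time_s: 21.4
ee_pos: [505.0, -217.4, 192.2]
tool_rot: [[0.001, -1.0, 0.0], [-1.0, -0.001, -0.0], [0.0, -0.0, -1.0]]
contact_force: [-1.8, 1.2, 6.7]
grip_width: 0.724
finger_force: 56.4
```

apply_moves --increments '[[[0,0,0],0],[[0,0,0],0],[[0,0,0],0],[[0,0,0],0],[[0,0,0],0]]' --grip 85

```text
time_s: 22.02
ee_pos: [504.8, -217.6, 191.6]
tool_rot: [[0.001, -1.0, -0.0], [-1.0, -0.001, 0.0], [-0.0, 0.0, -1.0]]
contact_force: [-0.3, 0.0, 0.3]
grip_width: 0.995
finger_force: 0.0
```

apply_moves --increments '[[[0,0,-10],0],[[0,0,-30],0],[[0,0,-60],0],[[0,0,-110],0],[[20,60,-160],0],[[80,120,-180],0],[[130,120,-180],0],[[180,120,-180],0]]'

```text
time_s: 23.02
ee_pos: [394.2, -372.7, 352.4]
tool_rot: [[-0.044, -0.999, -0.014], [-0.999, 0.044, -0.022], [0.022, 0.013, -1.0]]
contact_force: [2.0, 0.3, 0.6]
grip_width: 0.997
finger_force: 0.0
```

```bash
python3 - <<'E'
from h import *
go(505,-217,192,270)
p,d=eyes.get_image('top'); ps,ds=eyes.get_image('side')
o=np.zeros((590,795,3),np.uint8)
o[:, :395]=cv2.resize(p[190:310,345:425,::-1],(395,590)); o[:,400:]=cv2.resize(ps[215:335,280:360,::-1],(395,590)); cv2.imwrite('pics/end.png',o)
c=cloud('top',d,np.ones((480,640),bool)); t=c[(np.hypot(c[:,0]-505,c[:,1]+217)<75)&(c[:,2]>60)&(c[:,2]<85)]
print(len(t),cv2.minAreaRect(t[:,:2].astype(np.float32)),np.median(t,0))
for n in('top','side'):
    r=mark_of('label',n); print(n,[(np.round(np.array(x['location'])*[640,480]).tolist(),round(x['confidence'],2),onz(n,[np.array(x['location'])*[640,480]],33).round()) for x in r[:2]])
E
```

```text
t 23.02 pos [ 394.2 -372.7  352.4] yaw -92.51 F [2.  0.3 0.6] q7 2.92 w 0.997 => shift [-164.  -105.9  155.5] twist -0.044
1679 ((505.7787780761719, -214.7877655029297), (101.6495361328125, 63.996910095214844), 89.81864929199219) [ 505.36357284 -214.85623171   70.68208043]
top [([397.0, 259.0], 0.85, array([[ 477., -215.,   33.]]))]
side [([308.0, 291.0], 0.93, array([[ 479., -218.,   33.]])), ([328.0, 396.0], 0.66, array([[ 499., -442.,   33.]]))]
```

View pics/end.png

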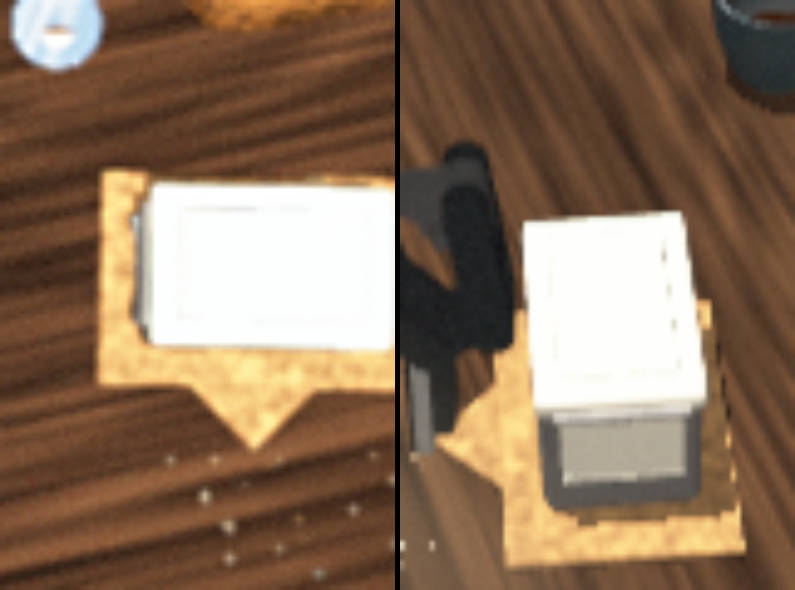

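Centred, label towards the nib and both clips flat. Joint 7 sits near its limit, so I'll back it off and hand in.

apply_moves --increments '[[[0,0,-10],0.15],[[0,0,-20],0.3],[[0,0,-20],0.4],[[0,0,-20],0.4]]'

```text
time_s: 23.72
ee_pos: [398.6, -363.9, 376.2]
tool_rot: [[-0.414, -0.91, -0.007], [-0.91, 0.414, -0.025], [0.025, -0.004, -1.0]]
contact_force: [-0.7, 0.2, -0.1]
grip_width: 0.995
finger_force: 0.0
```

```bash
python3 - <<'E'
from station import ctrl
s=ctrl.read_state(); print(s['q'],s['ee_pos']); print(ctrl.finish_job())
E
```

```text
[ 1.64456208  0.96206533 -1.54419346  1.84965777  1.00908851  1.40210829
  2.56778272] [ 398.62988208 -363.94405821  376.24278363]
the job is handed in; nothing more can be done
None
```

The job is handed in at about 24 s, with no verdict returned: both clips were pressed shut at about 24 N and look flat in the images, and the box stands within about 3 mm of the mat's centre with its label towards the nib; joint 7 reached about 2.92, its limit, during the retreat, and I didn't check whether it went over.

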